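Set and lock the tube mixer's speed knob

TASK

Turn the speed knob on the blue tube mixer until its pointer is at the two-rib mark, then lock it there: the lock catches only a little past the mark, so pull lightly on the knob and ease it on clockwise until you feel it catch, then pull it fully out and let go. Do not force it: hauling on the knob before the lock has caught, or twisting on after it has, bends the small lug inside. Leave the vials, boxes and rack where they stand.

Things in the scene. Friction and masses are not known exactly. Their poses are not given: they have to be found in the camera images.
- mixer: blue tube mixer fixed on the table, 250 (x) x 170 (y) x 90 high, flat top. Origin: centre of its underside; its yaw varies. The knob's axis is vertical, at x = -55, y = 0 in this frame; a rubber cup (52 dia, rising 28 above the top, with a vial reaching 56 above the top) is at x = +70, y = 0.
- collar: flat aluminium dial disc 96 dia x 2 thick on the mixer's top round the knob, fixed, its yaw varies. Origin on the knob's axis level with the mixer's top; z up. Three groups of black radial ribs, 31 to 46 from the axis, 2 high: one rib at -0.8 rad, TWO RIBS along its +x axis (0 rad), three ribs at +0.8 rad (counter-clockwise from above).
- mark (a point): middle of the two-rib mark, on the dial, 38.5 from the knob's axis, 4 above the mixer's top. Each mark has one hidden locking slot near it, inside the mixer. Every slot lies past its mark, clockwise seen from above, by the same unknown angle of 0.06 to 0.32 rad, and catches the lug only within about 0.025 rad of its middle, so it must be felt for.
- knob: black knob: round skirt 48 dia, 2 to 9 above the mixer's top, with an upright bar grip 44 long (its x), 14 thick (its y), 9 to 42 above the mixer's top while pushed in. Origin on its axis, level with the mixer's top while pushed in; z up; +x runs along the bar to the pointer. It turns about z and pulls out straight up 10 mm to an end stop, with 4 N of friction, staying where it is left.
- grip (a point): middle of the knob's bar grip, on the axis, 27 above the mixer's top while pushed in: hold here, fingers across the 14 thickness. Away from a slot the pull meets the lug's spring after 0.5 mm: 2 N at once, then 2 N more per mm, besides the 4 N friction. If held pulled a few mm when a slot comes, the lug snaps up, the pull drops off and turning is blocked; then the rest of the 10 mm takes 4 N.
- pointer (a point): tip of the knob's pointer nose, 28.5 from the axis, 6 above the mixer's top while pushed in. It starts 0.35 to 1.1 rad counter-clockwise (seen from above) of the two-rib mark. The knob turns with 0.05 N m of friction, up to 1.6 rad either way from pointing along the mixer's +x.
- lug: hidden steel lug inside the mixer, carried round by the knob, 60 from the axis along the knob's +x, sprung upwards. Origin on the knob's axis: as high as knob's while its spring is free, lower by the spring's compression when the lug is held back. Except at a slot it keeps the knob from being pulled out. It bends if pressed or twisted against the lock ring with over 16 N.
- cup_vial: small clear vial with white cap, 14 dia x 46 tall, standing in the mixer's rubber cup; origin under its centre
- vial_a: the same kind of vial (14 x 46) standing loose on the table beside the mixer; origin under its centre
- vial_b: the same kind of vial (14 x 46) standing loose on the table beside the mixer; origin under its centre
- cryobox: green gridded box 135 x 135 x 45 with vials to 60 high, loose beside the mixer; origin under its centre
- bin: small open orange box 65 x 65 x 60, loose; origin under its centre
- rack: green wire-grid tube rack 210 x 93 x 67 with three capped tubes to 106 high, loose; origin under its centre
- tipbox: grey pipette-tip box with clear lid, 122 x 82 x 62, loose, behind the mixer; origin under its centre

How it is judged:
By the outcome, as a careful person would: the job done as asked, in the order asked, and still so for the second after the job is handed in, with the robot touching nothing.
It also fails if it takes over 61 s, if anything falls off the work surface, if the arm or the gripper's body presses on something with over 40 N, if the wrist force passes 120 N, or if a joint passes its speed limit or range.

ROBOT

A 6-joint arm with a two-finger parallel gripper is mounted at the origin on the work surface. World frame = base frame: x ahead of the robot, y to its left, z up, the work surface at z = 0. Lengths are in m, angles in rad, forces in N, time in s.
With the tool pointing down it reaches from about 0.3 to 0.95 m from the base axis. Payload 3.1 kg.
Tool frame: the origin (TCP) lies at the very end of the fingers, on their centre line; the grasp point (between the pads) lies 19 mm behind it (ctrl.grip_depth is the distance from the TCP to the grasp point, in m); z points along the fingers, y is the line along which they close (so a half turn about z gives the same grasp; the last joint's range is limited). The gripper opens to 85 mm and grips with 20 to 120 N. Pads are 22 mm wide; open, the fingers measure 114 mm over their backs; the gripper's body (76 mm by 85 mm) begins 54 mm behind the grasp point. The pads swing forward as they close: fully open they stand 13 mm farther back than shut.
Start: joints at [-1.295, 0.308, 1.634, -0, 1.2, -0.07], TCP at [0.212, -0.588, 0.231] pointing down, gripper open.
Joint ranges: [-3.06, 3.06], [-0.79, 1.96], [0.05, 2.63], [-1.19, 4.34], [0.05, 2.64], [-2.94, 2.94]. Speed limits (rad/s): [2.79, 2.79, 3.14, 3.14, 3.14, 3.14].

INTERFACE

Orientations are given as a unit quaternion [w, x, y, z].
In Python, from rig import ctrl, viewer, order gives the robot as it stands.
- The arm moves only by the tool move_arm, never from a script. Its argument "targets" is a list that holds one entry, the list of rows, each a list of 7 numbers: the finger opening in mm, from 0 to 85.4, then the shift along the tool's x, y, z in mm, then the turn, a rotation vector about the tool's x, y, z in rad. A call has exactly 8 rows; each row is the pose to reach, as a shift and turn from the pose commanded when the call began, along the tool's axes at that moment; what a row does not reach only later rows make up. A row lasts 1/12 s, in which the tool goes at most 41.7 mm and 7.16 degrees, less where a joint would pass 70% of its speed; a pose out of reach is approached as far as the arm can. A call with a gripper value outside its range is refused whole. The fingers move at their own pace and stop on an object; "newtons" is the grip in N (left out, the last holds). Time passes only in rows, so rows that repeat a pose let the fingers close, or fill a call up. It gives the time, the measured TCP pose, the force, the opening and the grip force at its end, in the units of the state.
- ctrl.sense(): the state, without advancing time (a new reading comes with each control period).
- viewer.read_camera(name): name is "side" or "top"; returns a dict with "pixels" (384x512x3 uint8, blue, green, red), "z_map" (384x512 float32, m along the optical axis (not along the pixel's ray), 0 where there is no reading), "intrinsics" (3x3 intrinsics, pixels), "k1" (the pictures are not rectified: a ray, as slopes to the right and down, at radius r is drawn at 1 + k1 r^2 times it, then the intrinsics apply), "rvec" (rotation vector, rad) and "tvec" (3), from world to camera coordinates, as OpenCV has them. Camera axes: x right, y down, z forward; pixel columns grow to the right and rows downward; lengths in m; the calibration is good to about 2 mm. A picture is of the moment at which its call begins.
- order.close_job(): hands the job in; it is judged then, once.
The state is a dict: "time_s": time; "q": joint angles; "qvel": joint speeds; "effort": joint torques, N m; "eef_pos": TCP position; "orientation": TCP orientation; "wrist_force": force on the tool from outside, world axes, zero at the start; "wrist_torque": the same for the moment, N m; "opening": finger opening in m; "gripper_force": force on a finger pad.
Only numpy, scipy, OpenCV 4.12 (cv2) and the standard library are available. Lean on these libraries where they do the work, as an engineer would, in place of code of your own. Each camera call takes 0.05 s, during which the arm holds its last target. There are 200 camera calls.

## Working session

There is one attempt and no reset: what is moved stays moved. The work goes in short steps, Python scripts to look and compute and a tool call to move; the robot and the scene stay as the last step left them, time stands still between calls to the robot, and variables do not carry over. Pictures are saved under pics/ and viewed, at most 10 in all, crops included, and the job is handed in when it is done.

Besides the shell and the picture viewer there is one more tool, called after "Request:" as name([rows], argument=value, ...), one row to a line, values as JSON. move_arm: Moves the arm, as the interface text tells. Its arguments: {"type":"object","properties":{"targets":{"type":"array"},"newtons":{"type":"number"}},"required":["targets"]}

```bash
ls; mkdir -p pics
cat > h.py <<'E'
import numpy as np, cv2, pickle
from rig import ctrl, viewer, order
def shot(name,tag):
    c=viewer.read_camera(name); pickle.dump(c,open(f'{tag}.pkl','wb')); cv2.imwrite(f'pics/{tag}.png',c['pixels']); return c
def load(tag): return pickle.load(open(f'{tag}.pkl','rb'))
def ray(c,u,v):
    K=np.array(c['intrinsics']);k=float(c['k1'])
    d=np.array([(u-K[0,2])/K[0,0],(v-K[1,2])/K[1,1]]);s=d.copy()
    for _ in range(30): s=d/(1+k*(s@s))
    R=cv2.Rodrigues(np.array(c['rvec'],float))[0];t=np.array(c['tvec'],float).ravel()
    return -R.T@t, R.T@np.array([s[0],s[1],1.])
def atz(c,u,v,z):
    o,d=ray(c,u,v); return o+d*(z-o[2])/d[2]
def depth(c,u,v):
    o,d=ray(c,u,v); return o+d*c['z_map'][int(round(v)),int(round(u))]
def crop(c,u0,v0,u1,v1,s,tag):
    cv2.imwrite(f'pics/{tag}.png',cv2.resize(c['pixels'][v0:v1,u0:u1],None,fx=s,fy=s,interpolation=cv2.INTER_CUBIC))
E
python3 - <<'E'
from h import *
a=shot('top','t0');b=shot('side','s0')
cv2.imwrite('pics/both.png',cv2.resize(np.vstack([a['pixels'],b['pixels']]),(400,600)) if 0 else a['pixels'])
s=ctrl.sense();print(s);print(a['intrinsics'],a['k1'],a['rvec'],a['tvec'])
E
```

```text
pics
{'time_s': 0.1, 'q': array([-1.29469448e+00,  3.08939062e-01,  1.63506031e+00, -3.57257971e-06,
        1.19971257e+00, -6.96958713e-02]), 'qvel': array([ 1.31738700e-03, -1.54839225e-03, -2.70879195e-03,  5.29998159e-04,
       -7.26173768e-05, -1.04492950e-03]), 'effort': array([-7.07884137e-04, -4.16409230e+01, -2.77644074e+01, -5.68874134e-05,
        4.04262551e-03, -2.21474593e-06]), 'eef_pos': array([ 0.21161256, -0.58728774,  0.23014826]), 'orientation': array([-1.05383570e-03,  9.85089526e-01,  1.72039250e-01, -1.10819692e-04]), 'wrist_force': array([-0.2314967 , -0.17531237,  0.75038115]), 'wrist_torque': array([-0.02879485, -0.00199423, -0.05181637]), 'gripper_force': 0.0, 'opening': 0.0853545940575792}
[[389.49278919   0.         258.6894316 ]
 [  0.         389.49278919 188.23538934]
 [  0.           0.           1.        ]] -0.04406819808291317 [ 2.09652652 -2.15526816  0.15935295] [0.07662582 0.61346507 0.85018934]
```

View pics/t0.png

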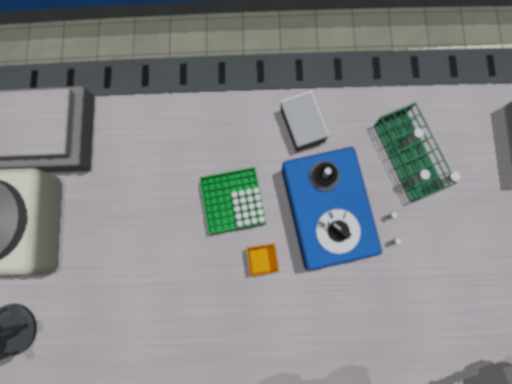

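View pics/s0.png

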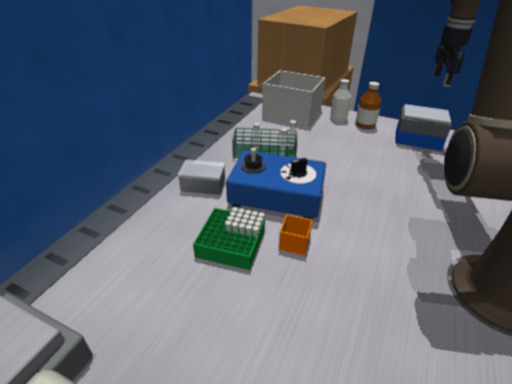

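The top view shows the mixer, with the knob at about (338,231), the cup at (325,174) and loose vials at (393,216) and (398,242). I'll zoom in on the dial.

Run:
```python
from h import *
a=load('t0');crop(a,308,201,368,261,10,'c0')
for p in [(338,231),(340,212),(325,174),(305,160),(365,255),(310,265)]: print(p,depth(a,*p))
```

```text
(338, 231) [ 0.50741529 -0.10302714  0.13254222]
(340, 212) [ 0.55061916 -0.11703465  0.09320296]
(325, 174) [ 0.6277888  -0.08234503  0.13442918]
(305, 160) [ 0.67033261 -0.04651761  0.08888419]
(365, 255) [ 0.45646129 -0.16599403  0.09027016]
(310, 265) [ 0.43864349 -0.04687832  0.08831829]
```

View pics/c0.png

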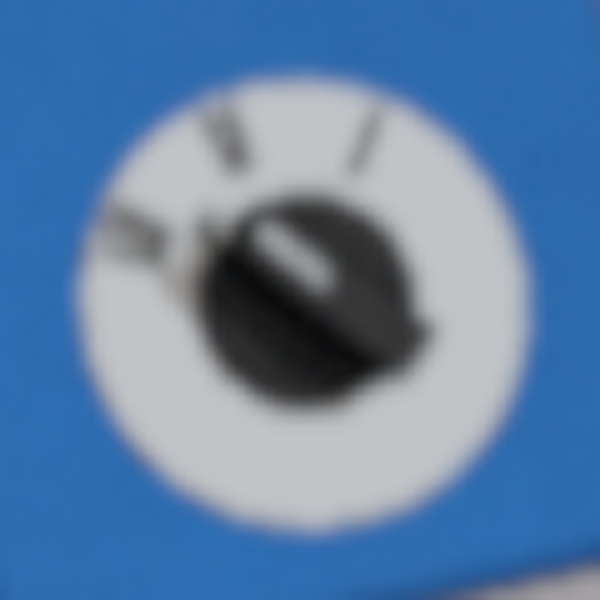

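Run:
```python
from h import *
from scipy.spatial.transform import Rotation as Ro
a=load('t0')
P=lambda x,y,z: atz(a,308+(x+.5)/10-.5,201+(y+.5)/10-.5,z)
C=P(304,302.5,.092); 
print('C',C)
for n,p,z in [('two',(226,140),.094),('one',(367,140),.094),('three',(137,237),.094),('nose',(208,222),.096),('nose2',(425,335),.096)]:
    d=P(*p,z)-C; print(n,np.hypot(d[0],d[1])*1e3,np.arctan2(d[1],d[0]))
for z in(.132,.099):
  q=P(255,225,z),P(335,285,z); d=q[0]-q[1]; print('line',q,np.arctan2(d[1],d[0]))
d=depth(a,325,174)[:2]-C[:2];print('mix +x',np.arctan2(d[1],d[0]),np.hypot(*d))
s=ctrl.sense();w=s['orientation'];print(Ro.from_quat(w[[1,2,3,0]]).as_matrix())
b=load('s0');crop(b,270,145,330,190,13,'c1')
```

```text
C [ 0.50997484 -0.11040593  0.092     ]
two 38.76358449196134 0.40558269596165963
one 37.98406496452533 -0.41736714010981835
three 38.80189261797564 1.1714002593738435
nose 27.11742388778271 0.8573573200362167
nose2 26.174836119114456 -1.879414944984445
line (array([ 0.52414854, -0.0938233 ,  0.132     ]), array([ 0.51127477, -0.10966379,  0.132     ])) 0.8883515730246204
line (array([ 0.52655874, -0.09951806,  0.099     ]), array([ 0.51316025, -0.1160042 ,  0.099     ])) 0.8883515730246214
mix +x 0.2338231658197225 0.12110963322805789
[[ 9.40804968e-01  3.38947893e-01 -5.80936842e-04]
 [ 3.38948360e-01 -9.40802772e-01  2.03811435e-03]
 [ 1.44267572e-04 -2.11437569e-03 -9.99997754e-01]]
```

View pics/c1.png

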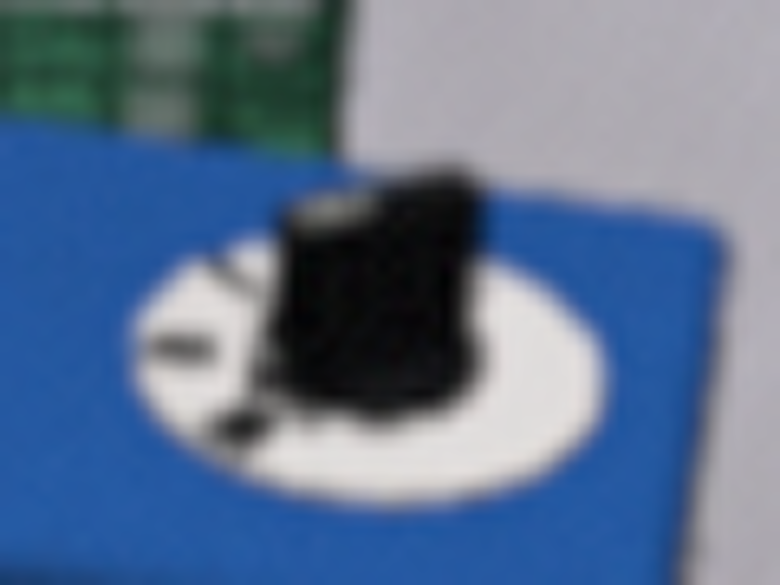

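The side view confirms the pointer is at the three-rib side: nose near crop (240,425), with the bar's white line at the front of its top. I get a bar yaw of about 0.88, two-rib at about 0.39 and an axis of (0.510,-0.110). Next I move above the knob.

Request:
move_arm([
  [[85,442,-348,0,0,0,-0.534],[85,442,-348,0,0,0,-0.534],[85,442,-348,0,0,0,-0.534],[85,442,-348,0,0,0,-0.534],[85,442,-348,0,0,0,-0.534],[85,442,-348,0,0,0,-0.534],[85,442,-348,0,0,0,-0.534],[85,442,-348,0,0,0,-0.534]],
])

```text
time_s: 0.77
eef_pos: [0.3886, -0.3032, 0.2309]
orientation: [-0.0, 0.905, 0.426, -0.0]
wrist_force: [0.7, -0.2, 0.0]
opening: 0.0851
gripper_force: 0.0
```

```bash
cat >> h.py <<'E'
from scipy.spatial.transform import Rotation as Ro
def delta(x,y,z,yaw):
    s=ctrl.sense();R=Ro.from_quat(np.array(s['orientation'])[[1,2,3,0]]).as_matrix()
    T=np.array([[np.cos(yaw),np.sin(yaw),0],[np.sin(yaw),-np.cos(yaw),0],[0,0,-1]]).T
    T=np.column_stack([[np.cos(yaw),np.sin(yaw),0],[np.sin(yaw),-np.cos(yaw),0],[0,0,-1]])
    print('t',s['time_s'],'pos',s['eef_pos'],'yaw',np.arctan2(R[1,0],R[0,0]),'q6',s['q'][5])
    print('shift mm',(R.T@(np.array([x,y,z])-s['eef_pos'])*1e3).round(1),'rot',Ro.from_matrix(R.T@T).as_rotvec().round(4))
E
python3 -c "
from h import *
delta(.510,-.1104,.18,.88)"
```

```text
t 0.7667 pos [ 0.3886496  -0.30316028  0.23090599] yaw 0.87934456065809 q6 -0.059479299947472475
shift mm [225.9 -29.4  51. ] rot [-0.0006 -0.0001 -0.0007]
```

Request:
move_arm([
  [[85,226,-29.5,0,0,0,0],[85,226,-29.5,0,0,0,0],[85,226,-29.5,0,0,0,0],[85,226,-29.5,0,0,0,0],[85,226,-29.5,0,0,0,0],[85,226,-29.5,0,0,0,0],[50,226,-29.5,30,0,0,0],[50,226,-29.5,50,0,0,0]],
])

```text
time_s: 1.43
eef_pos: [0.5106, -0.1106, 0.1807]
orientation: [0.0, 0.904, 0.427, 0.001]
wrist_force: [-0.8, -0.5, -0.7]
opening: 0.0629
gripper_force: 0.0
```

Run:
```python
from h import *
delta(.510,-.1104,.106,.88)
a=shot('top','t1');crop(a,298,181,378,261,7,'c2')
b=shot('side','s1');crop(b,250,90,350,190,6,'c3')
cv2.imwrite('pics/c23.png',cv2.resize(np.hstack([cv2.imread('pics/c2.png'),cv2.resize(cv2.imread('pics/c3.png'),(560,560))]),(800,400)))
```

```text
t 1.4333 pos [ 0.51060794 -0.11061007  0.1806885 ] yaw 0.8832850308067474 q6 0.3907277324137594
shift mm [-0.3 -0.7 74.7] rot [ 0.0012 -0.0006  0.0033]
```

View pics/c23.png

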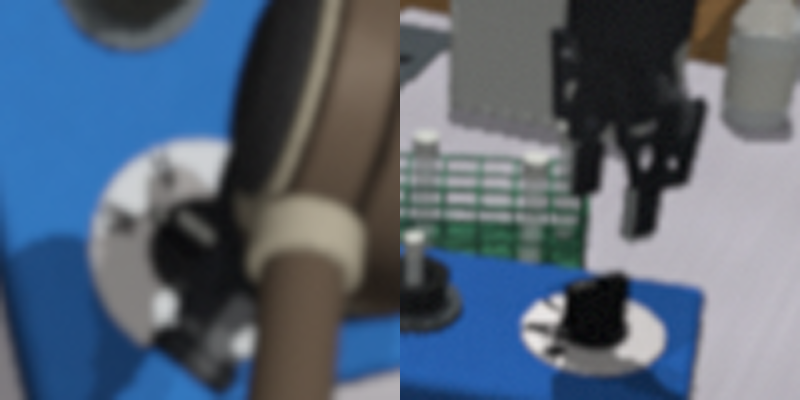

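The gripper is above the knob: fingertips at (585,190) and (640,235) in the side crop, straddling the knob at (600,280). Descending and closing.

Request:
move_arm([
  [[50,-0.3,-0.7,37,0,0,0],[50,-0.3,-0.7,65,0,0,0],[50,-0.3,-0.7,75,0,0,0],[50,-0.3,-0.7,75,0,0,0],[25,-0.3,-0.7,75,0,0,0],[10,-0.3,-0.7,75,0,0,0],[10,-0.3,-0.7,75,0,0,0],[10,-0.3,-0.7,75,0,0,0]],
], newtons=30)

```text
time_s: 2.2
eef_pos: [0.5085, -0.1111, 0.1085]
orientation: [-0.001, 0.905, 0.425, -0.0]
wrist_force: [-5.2, 4.5, 8.0]
opening: 0.0135
gripper_force: 32.4
```

```bash
cat > st.py <<'E'
from h import *
s=ctrl.sense();R=Ro.from_quat(np.array(s['orientation'])[[1,2,3,0]]).as_matrix()
print('t',s['time_s'],'pos mm',(s['eef_pos']*1e3).round(2),'yaw',np.arctan2(R[1,0],R[0,0]).round(4))
print('Ftool',(R.T@s['wrist_force']).round(2),'Fz',s['wrist_force'][2].round(2),'T',(s['wrist_torque']).round(3),'open',s['opening']*1e3,'grip',s['gripper_force'])
E
python3 st.py
```

```text
t 2.2 pos mm [ 508.49 -111.13  108.52] yaw 0.8789
Ftool [ 0.16 -6.94 -8.  ] Fz 8.02 T [0.577 0.777 0.003] open 13.507631712190445 grip 32.35104829072952
```

Request:
move_arm([
  [[10,0,-0.8,-1,0,0,0],[10,0,-1.6,-2,0,0,0],[10,0,-1.6,-2,0,0,0],[10,0,-1.6,-2,0,0,0],[10,0,-1.6,-2,0,0,0],[10,0,-1.6,-2,0,0,0],[10,0,-1.6,-2,0,0,0],[10,0,-1.6,-2,0,0,0]],
])

```text
time_s: 2.87
eef_pos: [0.5083, -0.1111, 0.1089]
orientation: [0.0, 0.905, 0.426, 0.001]
wrist_force: [0.3, 2.3, 3.5]
opening: 0.0133
gripper_force: 31.8
```

```bash
python3 st.py
```

```text
t 2.8667 pos mm [ 508.33 -111.06  108.89] yaw 0.8796
Ftool [ 2.   -1.22 -3.53] Fz 3.53 T [ 0.405 -0.044 -0.043] open 13.252651560536169 grip 31.773961186408997
```

Request:
move_arm([
  [[10,-0.3,-0.3,-1,0,0,0.08],[10,-0.3,-0.3,-1.5,0,0,0.16],[10,-0.3,-0.3,-1.5,0,0,0.24],[10,-0.3,-0.3,-1.5,0,0,0.32],[10,-0.3,-0.3,-1.5,0,0,0.4],[10,-0.3,-0.3,-1.5,0,0,0.47],[10,-0.3,-0.3,-1.5,0,0,0.49],[10,-0.3,-0.3,-1.5,0,0,0.49]],
])

```text
time_s: 3.53
eef_pos: [0.5077, -0.1103, 0.1091]
orientation: [-0.001, 0.981, 0.193, 0.001]
wrist_force: [2.4, 4.8, -3.3]
opening: 0.0133
gripper_force: 31.0
```

```bash
python3 st.py
python3 - <<'E'
from h import *
a=shot('top','t2');b=shot('side','s2')
A=cv2.resize(a['pixels'][201:261,308:368],(400,400),interpolation=cv2.INTER_CUBIC);B=cv2.resize(b['pixels'][145:195,270:330],(400,333),interpolation=cv2.INTER_CUBIC)
B=cv2.copyMakeBorder(B,0,67,0,0,cv2.BORDER_CONSTANT);cv2.imwrite('pics/c4.png',np.hstack([A,B]))
E
```

```text
t 3.5333 pos mm [ 507.71 -110.32  109.13] yaw 0.3888
Ftool [ 4.06 -3.54  3.35] Fz -3.34 T [ 0.62  -0.436 -0.014] open 13.324502709473101 grip 30.95855623483658
```

View pics/c4.png

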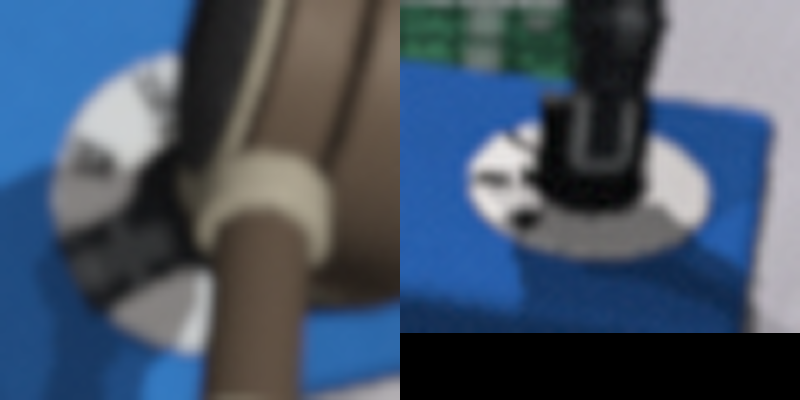

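The side crop shows the nose (532,178) in line with the two-rib mark (492,178). Pulling lightly.

Request:
move_arm([
  [[10,0.5,-0.5,-1,0,0,0],[10,1,-1,-2,0,0,0],[10,1,-1,-3,0,0,0],[10,1,-1,-3.5,0,0,0],[10,1,-1,-3.5,0,0,0],[10,1,-1,-3.5,0,0,0],[10,1,-1,-3.5,0,0,0],[10,1,-1,-3.5,0,0,0]],
])

```text
time_s: 4.3
eef_pos: [0.5078, -0.1101, 0.1124]
orientation: [0.0, 0.981, 0.194, 0.0]
wrist_force: [5.2, -0.4, -11.7]
opening: 0.0133
gripper_force: 29.7
```

```bash
python3 st.py
```

```text
t 4.3 pos mm [ 507.76 -110.14  112.4 ] yaw 0.3898
Ftool [ 4.66  2.32 11.7 ] Fz -11.7 T [-0.13  -0.778  0.059] open 13.273158161583698 grip 29.693055152893066
```

Height rose 3.3 mm with an 11.7 N pull, which matches the spring (about 7.6 N on the lug). Easing clockwise.

Request:
move_arm([
  [[10,0.5,0.5,0,0,0,0.006],[10,0.5,0.5,0,0,0,0.012],[10,0.5,0.5,0,0,0,0.018],[10,0.5,0.5,0,0,0,0.024],[10,0.5,0.5,0,0,0,0.03],[10,0.5,0.5,0,0,0,0.03],[10,0.5,0.5,0,0,0,0.03],[10,0.5,0.5,0,0,0,0.03]],
])

```text
time_s: 4.97
eef_pos: [0.5078, -0.1101, 0.1129]
orientation: [-0.0, 0.984, 0.179, -0.001]
wrist_force: [3.6, -1.4, -13.2]
opening: 0.0134
gripper_force: 29.7
```

```bash
python3 st.py
```

```text
t 4.9667 pos mm [ 507.82 -110.08  112.92] yaw 0.3601
Ftool [ 2.92  2.61 13.17] Fz -13.17 T [-0.147 -0.354  0.321] open 13.372415800440356 grip 29.706749618053436
```

Request:
move_arm([
  [[10,0.4,0.4,0.7,0,0,0.006],[10,0.4,0.4,0.7,0,0,0.012],[10,0.4,0.4,0.7,0,0,0.018],[10,0.4,0.4,0.7,0,0,0.025],[10,0.4,0.4,0.7,0,0,0.025],[10,0.4,0.4,0.7,0,0,0.025],[10,0.4,0.4,0.7,0,0,0.025],[10,0.4,0.4,0.7,0,0,0.025]],
])

```text
time_s: 5.63
eef_pos: [0.508, -0.1101, 0.1124]
orientation: [-0.0, 0.986, 0.167, -0.001]
wrist_force: [-4.8, 0.2, -3.8]
opening: 0.0133
gripper_force: 30.9
```

```bash
python3 st.py
```

```text
t 5.6333 pos mm [ 507.96 -110.09  112.4 ] yaw 0.3348
Ftool [-4.46 -1.74  3.77] Fz -3.76 T [0.045 0.969 0.268] open 13.25814283897664 grip 30.939443707466125
```

The drop to 3.8 N could just be friction reversing after I lowered the knob. I'll test with a small lift and no twist.

Request:
move_arm([
  [[10,-0.4,0,-0.3,0,0,0],[10,-0.4,0,-0.6,0,0,0],[10,-0.4,0,-0.8,0,0,0],[10,-0.4,0,-0.8,0,0,0],[10,-0.4,0,-0.8,0,0,0],[10,-0.4,0,-0.8,0,0,0],[10,-0.4,0,-0.8,0,0,0],[10,-0.4,0,-0.8,0,0,0]],
])

```text
time_s: 6.3
eef_pos: [0.5079, -0.1101, 0.1128]
orientation: [-0.0, 0.986, 0.167, -0.001]
wrist_force: [-2.5, 1.4, -12.3]
opening: 0.0135
gripper_force: 29.8
```

```bash
python3 st.py
```

```text
t 6.3 pos mm [ 507.93 -110.1   112.78] yaw 0.3348
Ftool [-1.92 -2.09 12.32] Fz -12.32 T [0.289 0.609 0.255] open 13.479827132584907 grip 29.769695699214935
```

Not caught (12.3 N). Continuing at constant height.

Request:
move_arm([
  [[10,0,0,0,0,0,0.006],[10,0,0,0,0,0,0.012],[10,0,0,0,0,0,0.018],[10,0,0,0,0,0,0.025],[10,0,0,0,0,0,0.025],[10,0,0,0,0,0,0.025],[10,0,0,0,0,0,0.025],[10,0,0,0,0,0,0.025]],
])

```text
time_s: 6.97
eef_pos: [0.508, -0.1101, 0.1131]
orientation: [-0.0, 0.988, 0.154, -0.001]
wrist_force: [-2.8, 2.7, -13.0]
opening: 0.0134
gripper_force: 29.8
```

```bash
python3 st.py
```

```text
t 6.9667 pos mm [ 507.98 -110.11  113.12] yaw 0.3096
Ftool [-1.78 -3.42 12.99] Fz -12.99 T [0.565 0.84  0.339] open 13.359762298406748 grip 29.77719336748123
```

Request:
move_arm([
  [[10,0,-0.3,0,0,0,0.006],[10,0,-0.3,0,0,0,0.012],[10,0,-0.3,0,0,0,0.018],[10,0,-0.3,0,0,0,0.025],[10,0,-0.3,0,0,0,0.025],[10,0,-0.3,0,0,0,0.025],[10,0,-0.3,0,0,0,0.025],[10,0,-0.3,0,0,0,0.025]],
])

```text
time_s: 7.63
eef_pos: [0.508, -0.1101, 0.1132]
orientation: [-0.0, 0.99, 0.142, -0.001]
wrist_force: [-4.1, 2.6, -13.9]
opening: 0.0134
gripper_force: 29.8
```

```bash
python3 st.py
```

```text
t 7.6333 pos mm [ 507.96 -110.06  113.17] yaw 0.2844
Ftool [-3.24 -3.63 13.91] Fz -13.9 T [0.454 1.021 0.3  ] open 13.438780135530665 grip 29.803224205970764
```

Request:
move_arm([
  [[10,-0.4,-0.4,0,0,0,0.006],[10,-0.4,-0.4,0,0,0,0.012],[10,-0.4,-0.4,0,0,0,0.018],[10,-0.4,-0.4,0,0,0,0.025],[10,-0.4,-0.4,0,0,0,0.025],[10,-0.4,-0.4,0,0,0,0.025],[10,-0.4,-0.4,0,0,0,0.025],[10,-0.4,-0.4,0,0,0,0.025]],
])

```text
time_s: 8.3
eef_pos: [0.5079, -0.1099, 0.1133]
orientation: [0.0, 0.992, 0.13, -0.0]
wrist_force: [-4.7, 1.8, -13.7]
opening: 0.0137
gripper_force: 29.8
```

```bash
python3 st.py
```

```text
t 8.3 pos mm [ 507.94 -109.94  113.35] yaw 0.2597
Ftool [-4.08 -2.92 13.69] Fz -13.69 T [0.187 0.858 0.348] open 13.667189858002455 grip 29.767919182777405
```

Request:
move_arm([
  [[10,-0.6,-0.4,0,0,0,0.006],[10,-0.6,-0.4,0,0,0,0.012],[10,-0.6,-0.4,0,0,0,0.018],[10,-0.6,-0.4,0,0,0,0.025],[10,-0.6,-0.4,0,0,0,0.025],[10,-0.6,-0.4,0,0,0,0.025],[10,-0.6,-0.4,0,0,0,0.025],[10,-0.6,-0.4,0,0,0,0.025]],
])

```text
time_s: 8.97
eef_pos: [0.5079, -0.1099, 0.1136]
orientation: [0.0, 0.993, 0.117, 0.001]
wrist_force: [-0.6, 1.4, -14.4]
opening: 0.0134
gripper_force: 30.0
```

```bash
python3 st.py
```

```text
t 8.9667 pos mm [ 507.94 -109.86  113.65] yaw 0.2347
Ftool [-0.3  -1.54 14.36] Fz -14.36 T [0.068 0.4   0.324] open 13.417278129775955 grip 29.979539215564728
```

Request:
move_arm([
  [[10,0,-0.3,0.3,0,0,0.006],[10,0,-0.3,0.3,0,0,0.012],[10,0,-0.3,0.3,0,0,0.018],[10,0,-0.3,0.3,0,0,0.025],[10,0,-0.3,0.3,0,0,0.025],[10,0,-0.3,0.3,0,0,0.025],[10,0,-0.3,0.3,0,0,0.025],[10,0,-0.3,0.3,0,0,0.025]],
])

```text
time_s: 9.63
eef_pos: [0.5079, -0.1098, 0.1136]
orientation: [0.0, 0.995, 0.105, 0.001]
wrist_force: [-0.3, -0.8, -8.6]
opening: 0.0133
gripper_force: 30.5
```

```bash
python3 st.py
```

```text
t 9.6333 pos mm [ 507.93 -109.77  113.63] yaw 0.2098
Ftool [-0.46  0.76  8.6 ] Fz -8.6 T [-0.249  0.354  0.304] open 13.31939138841987 grip 30.52550733089447
```

Request:
move_arm([
  [[10,0,0,0,0,0,0.006],[10,0,0,0,0,0,0.012],[10,0,0,0,0,0,0.018],[10,0,0,0,0,0,0.025],[10,0,0,0,0,0,0.025],[10,0,0,0,0,0,0.025],[10,0,0,0,0,0,0.025],[10,0,0,0,0,0,0.025]],
])

```text
time_s: 10.3
eef_pos: [0.5077, -0.1097, 0.1137]
orientation: [0.0, 0.996, 0.092, 0.001]
wrist_force: [-2.2, -2.5, -3.4]
opening: 0.0134
gripper_force: 30.9
```

```bash
python3 st.py
```

```text
t 10.3 pos mm [ 507.72 -109.71  113.71] yaw 0.1836
Ftool [-2.6   2.04  3.38] Fz -3.39 T [-0.492  0.295 -0.062] open 13.371747438107526 grip 30.913437008857727
```

The pull dropped to 3.4 N and the drag torque vanished, so it has probably caught. I'll test with a small straight lift.

Request:
move_arm([
  [[10,-0.4,0.4,-0.3,0,0,0],[10,-0.4,0.4,-0.6,0,0,0],[10,-0.4,0.4,-0.9,0,0,0],[10,-0.4,0.4,-1,0,0,0],[10,-0.4,0.4,-1,0,0,0],[10,-0.4,0.4,-1,0,0,0],[10,-0.4,0.4,-1,0,0,0],[10,-0.4,0.4,-1,0,0,0]],
])

```text
time_s: 10.97
eef_pos: [0.5077, -0.1098, 0.1143]
orientation: [0.0, 0.996, 0.092, 0.001]
wrist_force: [2.8, -1.1, -6.7]
opening: 0.0134
gripper_force: 30.5
```

```bash
python3 st.py
```

```text
t 10.9667 pos mm [ 507.66 -109.76  114.31] yaw 0.1845
Ftool [2.57 1.56 6.74] Fz -6.74 T [-0.16  -0.439 -0.104] open 13.39925479891171 grip 30.527958869934082
```

It rose 0.6 mm at only 6.7 N; the spring would need about 15 N. It has caught. Pulling out slowly.

Request:
move_arm([
  [[10,0.2,0.2,-0.4,0,0,0],[10,0.2,0.2,-0.8,0,0,0],[10,0.2,0.2,-1.2,0,0,0],[10,0.2,0.2,-1.6,0,0,0],[10,0.2,0.2,-2,0,0,0],[10,0.2,0.2,-2,0,0,0],[10,0.2,0.2,-2,0,0,0],[10,0.2,0.2,-2,0,0,0]],
])

```text
time_s: 11.63
eef_pos: [0.5076, -0.1098, 0.1163]
orientation: [-0.0, 0.996, 0.092, 0.001]
wrist_force: [2.9, 1.2, -5.6]
opening: 0.0134
gripper_force: 30.6
```

```bash
python3 st.py
```

```text
t 11.6333 pos mm [ 507.61 -109.81  116.35] yaw 0.1846
Ftool [ 3.09 -0.64  5.57] Fz -5.57 T [ 0.177 -0.696 -0.136] open 13.350962544144862 grip 30.64494788646698
```

Request:
move_arm([
  [[10,0.4,0,-0.6,0,0,0],[10,0.4,0,-1.2,0,0,0],[10,0.4,0,-1.8,0,0,0],[10,0.4,0,-2.4,0,0,0],[10,0.4,0,-2.8,0,0,0],[10,0.4,0,-3.0,0,0,0],[10,0.4,0,-3.0,0,0,0],[10,0.4,0,-3.0,0,0,0]],
])

```text
time_s: 12.3
eef_pos: [0.5076, -0.1098, 0.1187]
orientation: [-0.0, 0.996, 0.092, 0.0]
wrist_force: [5.6, 0.9, -9.3]
opening: 0.0131
gripper_force: 30.1
```

```bash
python3 st.py
```

```text
t 12.3 pos mm [ 507.6  -109.81  118.73] yaw 0.1847
Ftool [5.69 0.12 9.26] Fz -9.25 T [ 0.174 -0.894 -0.122] open 13.095324640861401 grip 30.09928733110428
```

Request:
move_arm([
  [[10,1,0,-0.3,0,0,0],[10,1,0,-0.7,0,0,0],[10,1,0,-0.7,0,0,0],[10,1,0,-0.7,0,0,0],[10,1,0,-0.7,0,0,0],[10,1,0,-0.7,0,0,0],[10,1,0,-0.7,0,0,0],[10,1,0,-0.7,0,0,0]],
])

```text
time_s: 12.97
eef_pos: [0.5076, -0.1097, 0.1189]
orientation: [-0.0, 0.996, 0.092, -0.001]
wrist_force: [3.6, -1.5, -19.1]
opening: 0.0134
gripper_force: 29.3
```

```bash
python3 st.py
```

```text
t 12.9667 pos mm [ 507.6  -109.69  118.86] yaw 0.1851
Ftool [ 3.31  2.17 19.13] Fz -19.14 T [-0.352 -0.769 -0.097] open 13.412251066288121 grip 29.29814100265503
```

End stop reached: 19 N with no further travel. Easing off, opening and rising.

Request:
move_arm([
  [[10,0.5,0.3,0.9,0,0,0],[10,0.5,0.3,0.9,0,0,0],[45,0.5,0.3,0.9,0,0,0],[45,0.5,0.3,0.9,0,0,0],[45,0.5,0.3,0.9,0,0,0],[45,0.5,0.3,0.9,0,0,0],[45,0.5,0.3,0.9,0,0,0],[45,0.5,0.3,0.9,0,0,0]],
])

```text
time_s: 13.63
eef_pos: [0.5097, -0.1101, 0.1197]
orientation: [0.0, 0.996, 0.092, 0.001]
wrist_force: [0.3, 0.1, -0.7]
opening: 0.0452
gripper_force: 0.0
```

Request:
move_arm([
  [[45,0,0,-15,0,0,0],[45,0,0,-45,0,0,0],[45,0,0,-80,0,0,0],[45,0,0,-120,0,0,0],[45,-40,0,-120,0,0,0],[45,-80,0,-120,0,0,0],[45,-120,0,-120,0,0,0],[45,-120,0,-120,0,0,0]],
])

```text
time_s: 14.3
eef_pos: [0.3836, -0.131, 0.237]
orientation: [-0.001, 0.996, 0.091, -0.004]
wrist_force: [-0.2, 0.9, -0.5]
opening: 0.0448
gripper_force: 0.0
```

```bash
python3 st.py
python3 - <<'E'
from h import *
a=shot('top','t3');b=shot('side','s3')
A=cv2.resize(a['pixels'][201:261,308:368],(400,400),interpolation=cv2.INTER_CUBIC);B=cv2.resize(b['pixels'][130:190,270:330],(400,400),interpolation=cv2.INTER_CUBIC)
cv2.imwrite('pics/c5.png',np.hstack([A,B]))
E
```

```text
t 14.3 pos mm [ 383.64 -131.03  237.02] yaw 0.1833
Ftool [-0.03 -0.88  0.46] Fz -0.46 T [ 0.039 -0.028 -0.049] open 44.82797325978337 grip 0.0
```

View pics/c5.png

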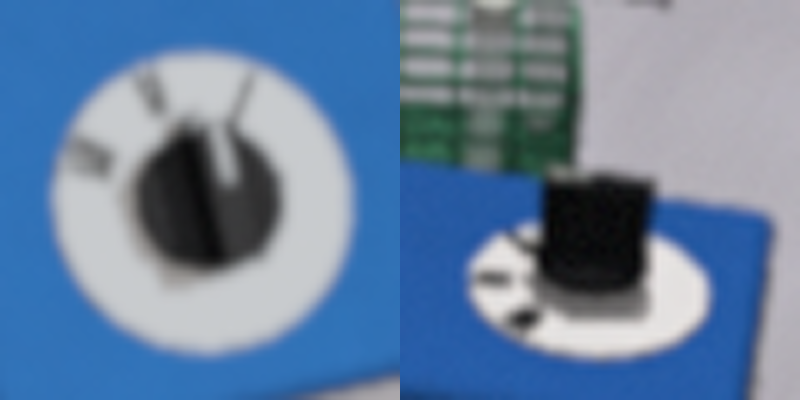

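The knob stands raised, with a gap under the skirt at right crop (600,290). The pointer at left crop (190,120) is just clockwise of the two-rib mark at (150,90), and the gripper is clear.

```bash
python3 -c "
from h import *
print(order.close_job())"
```

```text
the job is handed in; nothing more can be done
None
```

The speed knob was turned to the two-rib mark, caught about 0.2 rad past it, pulled fully out to its end stop and released; the job is handed in, with about 14 s used.

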